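Kickstand down, hold the frame stub upright

TASK

On the workshop bench a grey frame stub with a wheel hub leans back against the rest posts of its steel cradle, its sprung kickstand folded up. While the frame still leans there, flip the kickstand fully down, past its over-centre point so that it stays down by itself; then swing the frame upright, so that the kickstand's foot comes down to the cradle plate, and finish still holding the frame upright in the gripper or against it, because it tips back if let go. Leave the valve block, the wrench and the two plugs lying round it alone.

Things in the scene. Friction and masses are not known exactly. Their poses are not given: they have to be found in the camera images.
- cradle: Fixed dark steel cradle. Origin under the frame at bench height; z up, x along the frame's tipping axis, +y is the kickstand side, -y the side the frame leans to. Plate 270 (x) by 250 (y, from -115 to +135) by 12 mm thick. At x = +-112 mm stand bearing blocks (60 mm high, 22 by 50 mm); at x = +-74.5 mm, y = -57 mm stand two rest posts, 22 mm square, 132 mm high.
- tip_axis (a point): Point on the frame's tipping axis: in the cradle's middle, 42 mm above the bench. The axis runs along the cradle's x.
- lean (a joint): Tipping of the frame, rad: 0 = upright, negative = leaning to the cradle's -y (rests at -0.35, its stop, at the start), positive = towards the kickstand side. The hub side is heavy, so even at 0 it tips back unless held: about 1 N at the top tube, at -0.35 about 3 N. With the kickstand down its foot meets the plate at about lean = +0.02 and stops it.
- frame: The grey tube frame stub, 0.85 kg with its shaft, tips with lean. Origin on the tipping axis; when upright its axes are the cradle's. Two uprights (22 mm tube) at x = +-85 mm at the bottom to +-62 mm at the top, a cross bar (18 mm) at z = 100 mm, a horizontal top tube at z = 210 mm, and in its middle an aluminium hub, axis along y, with a dark 90 mm brake drum, from y = -74 to +12 mm.
- top_tube (a point): Centre of the frame's straight top tube, which runs 200 mm along the frame's x, 26 mm in diameter, 210 mm from the tipping axis; free all round over the middle 90 mm (uprights join at x = +-62 mm); clear below it for 50 mm. Axes as the frame's, tipping with it.
- stand (a joint): Swing of the kickstand about the frame's y axis through stand_pivot, rad: 0 = folded (start), leg pointing along the frame's +x and 10 degrees up; 1.92 = fully down at its stop, leg pointing down, 10 degrees towards -x. A spring drives it away from over-centre (0.95) to the nearer end: starting it takes about 0.3 N m (4 N at 85 mm from the pivot), past 0.95 it snaps down by itself and stays.
- stand_pivot (a point): Kickstand pivot, in the frame's coordinates at x = -58, y = 31, z = 97.5 mm. Axes turn with the leg (at stand = 0 they are the frame's). The small spring sits beside the pivot, within 45 mm of it: push the leg further out. From above the leg is clear of the leaning frame.
- stand_foot (a point): Centre of the kickstand's foot, a 20 mm black ball at the end of the 12 mm round steel leg. In the axes of stand_pivot it lies 116 mm in x, 48 mm in y and 20.5 mm in z from the pivot. The leg runs straight from foot to a bend at (22, 20, 4) mm and from there to the pivot.
- valve: Bystander: black valve block, 75 x 60 mm, 100 mm high, loose. Origin: centre of its underside.
- wrench: Bystander: dark open-ended wrench, 190 mm long, lying flat, loose. Origin: underside, near its middle.
- plug0: Bystander: small stepped steel plug, 32 mm across, 30 mm high, loose. Origin: centre of its underside.
- plug1: Bystander: flat stepped steel plug, 44 mm across, 18 mm high, loose. Origin: centre of its underside.

How it is judged:
By the outcome, as a careful person would: the job done as asked, in the order asked, and still so for the second after the job is handed in, while the arm keeps its last pose, push and grip.
It also fails if it takes over 51 s, if anything falls off the work surface, if the arm or the gripper's body presses on something with over 40 N, if the wrist force passes 120 N, or if a joint passes its speed limit or range.

ROBOT

A 7-joint arm with a two-finger parallel gripper is mounted at the origin on the work surface. World frame = base frame: x ahead of the robot, y to its left, z up, the work surface at z = 0. Lengths are in mm, angles in rad, forces in N, time in s.
With the tool pointing down it reaches from about 400 to 900 mm from the base axis. Payload 5.6 kg.
Tool frame: the origin (TCP) lies midway between the tips of the shut fingers; the grasp point (between the pads) lies 19 mm behind it; z points along the fingers, y is the line along which they close (so a half turn about z gives the same grasp; the last joint's range is limited). The gripper opens to 92 mm and grips with 3 to 60 N. Pads are 20 mm wide; open, the fingers measure 128 mm over their backs; the gripper's body (75 mm by 189 mm) begins 69 mm behind the grasp point.
Start: joints at [-1.186, 0.468, -0.012, 1.603, 0.006, 1.071, -0.056], TCP at [269.706, 591.412, 214.592] pointing down, gripper open.
Joint ranges: [-2.53, 2.53], [-0.31, 2.02], [-1.57, 1.55], [0.28, 2.44], [-1.29, 4.43], [0.15, 1.84], [-2.92, 2.92]. Speed limits (rad/s): [2.57, 2.57, 3.14, 3.14, 3.14, 3.14, 3.14].

INTERFACE

Orientations are given as a rotation vector (axis times angle).
In Python, from cell import robot, grip, kin, viewer gives the robot as it stands. Calls block until the motion is done:
- robot.movep(position, orientation): joint-space move of the TCP to a pose.
- robot.servo_line(position, feed=150, rotation=None): straight line of the TCP; rotation=None keeps the orientation; feed is the mean speed in mm/s.
- robot.goto_joints(angles): joint-space move.
- grip(opening, newtons=None): opening from 0.0 (shut) to 1.0 (fully open); newtons is the grip in N (None keeps the last); returns when the fingers have stopped.
- robot.hold(seconds).
- kin.ik(position, orientation): joint angles nearest the present ones, or None.
- robot.observe(): the state.
- viewer.read_camera(name): name is "scene" or "top"; returns the picture (480x640x3 uint8, red, green, blue); there is no depth.
- viewer.camera_info(name): a dict with "camera_matrix" (3x3 intrinsics, pixels), "k1" (the pictures are not rectified: a ray, as slopes to the right and down, at radius r is drawn at 1 + k1 r^2 times it, then the intrinsics apply), "R" (3x3) and "t" (3): a world point X has camera coordinates R X + t. Camera axes: x right, y down, z forward; pixel columns grow to the right and rows downward; lengths in mm; the calibration is good to about 2 mm. A picture is of the moment at which its call begins. camera_info takes no time and is no camera call.
A pose or a line that the arm cannot do raises robot.IKError and nothing moves.
- robot.job_done(): hands the job in; it is judged then, once.
Trained networks look in the newest picture that a camera, given by its name, has taken for a name from the list of things; names that differ only in an ending like _2 or _b are one class to them, and where a whole thing is asked for, a point or a joint stands for the part that bears it (a point fixed in the world has none). Each returns a list of dicts, best first, with "confidence" (0 to 1); they miss things now and then, are a little off and sometimes report something else, mostly with a low value. They report only what shows in the picture. A call takes as long as a camera call.
- viewer.silhouettes(name, camera): "mask" (480x640 bool, what is visible of it).
- viewer.pinpoint(name, camera): "at" ([x, y, z] in mm, in the coordinates of the camera as it stood for that picture, good to about 4 mm: a listed point, or the origin of a listed thing).
The state is a dict: "t": time; "joints": joint angles; "joint_velocities": joint speeds; "joint_torque": joint torques, N m; "tcp_pos": TCP position; "tcp_rot": TCP orientation; "contact_force": force on the tool from outside, world axes, zero at the start; "wrist_torque": the same for the moment, N m; "grip_width": opening from 0.0 (shut) to 1.0 (fully open); "grip_force": force on a finger pad.
Only numpy, scipy, OpenCV 4.12 (cv2) and the standard library are available. Lean on these libraries where they do the work, as an engineer would, in place of code of your own. Each camera call takes 0.05 s, during which the arm holds its last target. There are 200 camera calls.

## Working session

There is one attempt and no reset: what is moved stays moved. The work goes in short steps, each a Python script; the robot and the scene stay as the last script left them, time stands still between calls to the robot, and variables do not carry over. Pictures are saved under pics/ and viewed, at most 10 in all, crops included, and the job is handed in when it is done.

```bash
ls; mkdir -p pics
cat > h.py <<'E'
import numpy as np, cv2
from cell import robot, grip, kin, viewer
def cam2w(p,c):
    i=viewer.camera_info(c); return np.array(i["R"]).T@(np.array(p)-np.array(i["t"]))
def save(c,n):
    im=viewer.read_camera(c); cv2.imwrite(f"pics/{n}.png",im[:,:,::-1]); return im
def pt(n,c):
    return [(round(d["confidence"],2),cam2w(d["at"],c).round(1).tolist()) for d in viewer.pinpoint(n,c)[:2]]
E
python3 - <<'E'
from h import *
for c in("scene","top"):
    save(c,c+"0")
    i=viewer.camera_info(c);print(c,(-np.array(i["R"]).T@i["t"]).round())
    for n in["cradle","tip_axis","frame","top_tube","stand_pivot","stand_foot","valve","wrench","plug0","plug1"]: print(n,pt(n,c))
print(robot.observe())
E
```

```text
pics
scene [1203. -124.  660.]
cradle [(0.92, [489.5, -151.3, -2.7])]
tip_axis []
frame [(0.92, [494.2, -152.6, 40.6])]
top_tube [(0.95, [446.3, -205.0, 239.0])]
stand_pivot [(0.67, [441.8, -115.3, 143.2])]
stand_foot [(0.95, [561.8, -163.7, 177.2])]
valve [(0.59, [284.5, -66.7, 1.9])]
wrench [(0.73, [645.8, -291.3, -2.4])]
plug0 [(0.82, [548.8, 35.4, -0.0]), (0.77, [668.1, -68.2, -0.5])]
plug1 [(0.82, [548.8, 35.4, -0.0]), (0.77, [668.1, -68.2, -0.5])]
top [ 363.   59. 1224.]
cradle [(0.86, [494.8, -149.3, -0.9])]
tip_axis [(0.83, [493.3, -150.3, 39.5])]
frame [(0.88, [489.5, -150.6, 42.4]), (0.21, [445.6, -209.3, 238.3])]
top_tube [(0.85, [444.4, -209.7, 235.9])]
stand_pivot [(0.95, [448.5, -119.0, 141.9])]
stand_foot [(0.86, [558.7, -169.6, 183.3])]
valve [(0.65, [282.6, -59.2, -3.8])]
wrench [(0.8, [648.7, -293.0, 3.3])]
plug0 [(0.66, [552.4, 36.1, 1.1]), (0.49, [661.2, -68.1, -2.9])]
plug1 [(0.66, [552.4, 36.1, 1.1]), (0.49, [661.2, -68.1, -2.9])]
{'t': 1.1, 'joints': array([-1.18600326,  0.46746519, -0.01158268,  1.60269699,  0.00597317,
        1.07140554, -0.05629952]), 'joint_velocities': array([ 9.23258311e-04,  6.43090194e-04, -9.90839391e-04,  6.24138684e-04,
       -4.84214192e-05, -3.92648802e-04, -1.36036102e-03]), 'joint_torque': array([ 4.57552296e-04, -5.20426548e+01, -1.20151159e-02, -2.44056416e+01,
       -5.66764979e-02,  1.14655503e-02,  4.07496475e-05]), 'tcp_pos': array([269.70779844, 591.41413917, 214.61619909]), 'tcp_rot': array([6.67008645e-01, 3.06993376e+00, 8.60279761e-05]), 'contact_force': array([0.02235503, 1.1108387 , 0.45693085]), 'wrist_torque': array([ 0.0229862 , -0.01919881,  0.00497839]), 'grip_force': 0.0, 'grip_width': 0.9975242109238448}
```

```bash
cat >> h.py <<'E'
def Rz(a): c,s=np.cos(a),np.sin(a); return np.array([[c,-s,0],[s,c,0],[0,0,1]])
def Rl(l): c,s=np.cos(l),np.sin(l); return np.array([[1,0,0],[0,c,s],[0,-s,c]])   # lean>0 -> +y
def Ry(a): c,s=np.cos(a),np.sin(a); return np.array([[c,0,s],[0,1,0],[-s,0,c]])
PIV=np.array([-58,31,97.5]); BEND=np.array([22,20,4.]); FOOT=np.array([116,48,20.5])
def cr(p,pose): return Rz(pose[2])@np.array(p,float)+[pose[0],pose[1],0]
def fr(p,pose,lean): return cr(Rl(lean)@np.array(p,float)+[0,0,42],pose)
def leg(q,pose,lean,s): return fr(PIV+Ry(s)@np.array(q,float),pose,lean)
E
python3 - <<'E'
from h import *
from scipy.optimize import least_squares
M=[("o",(489.5,-151.3,0)),("o",(494.8,-149.3,0)),("o",(493.3,-150.3,0)),("o",(494.2,-152.6,0)),("o",(489.5,-150.6,0)),
("t",(446.3,-205,239)),("t",(444.4,-209.7,235.9)),("p",(441.8,-115.3,143.2)),("p",(448.5,-119,141.9)),("f",(561.8,-163.7,177.2)),("f",(558.7,-169.6,183.3))]
def f(v):
    m={"o":cr((0,0,0),v),"t":fr((0,0,210),v,-.35),"p":leg((0,0,0),v,-.35,0),"f":leg(FOOT,v,-.35,0)}
    return np.concatenate([m[k]-np.array(x) for k,x in M])
r=least_squares(f,[492,-151,-.7],loss="soft_l1",f_scale=4);print(r.x,f(r.x).reshape(-1,3).round(1))
E
```

```text
[ 492.76910043 -151.7995327    -0.71749913] [[ 3.3 -0.5  0. ]
 [-2.  -2.5  0. ]
 [-0.5 -1.5  0. ]
 [-1.4  0.8  0. ]
 [ 3.3 -1.2  0. ]
 [-0.9 -1.1  0.3]
 [ 1.   3.6  3.4]
 [ 4.4 -1.6  1. ]
 [-2.3  2.1  2.3]
 [-3.1 -0.8  2.7]
 [-0.   5.1 -3.4]]
```

View pics/scene0.png

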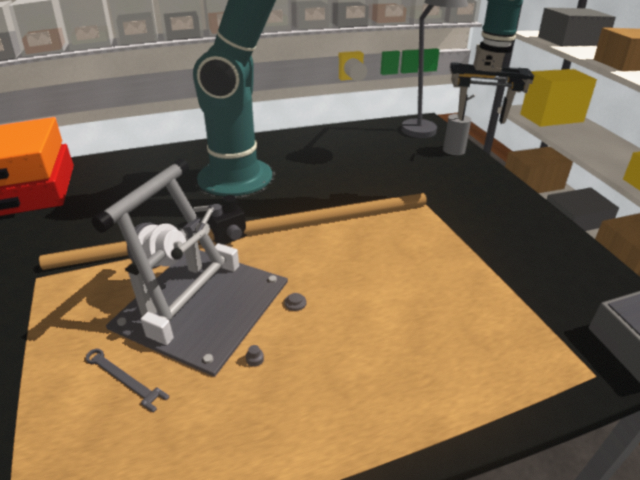

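View pics/top0.png

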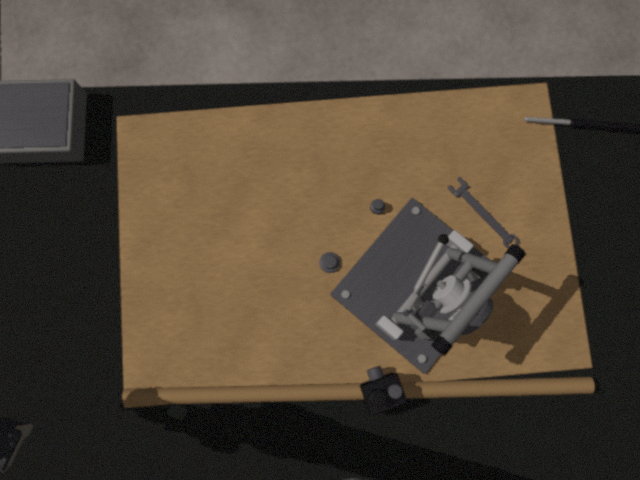

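```bash
cat >> h.py <<'E'
from scipy.spatial.transform import Rotation as Ro
POSE=np.array([492.8,-151.8,-0.7175])
def rv(z,y):  # columns x,y,z
    z=z/np.linalg.norm(z); return Ro.from_matrix(np.column_stack([np.cross(y,z),y,z])).as_rotvec()
def d(v): return Rz(POSE[2])@np.array(v,float)
def push_tcp(s,off): # point on leg, offset along swing normal
    return leg(np.array([92.5,41,16.4])+np.array([-.155,0,.988])*off,POSE,-.35,s)
def tube_pose(lean,sg,deep=19,h=0):
    a=d(Rl(lean)@[0,0,-1]); y=d(Rl(lean)@[0,sg,0])
    return fr((0,0,210),POSE,lean)+a*(deep-h), rv(a,y)
E
python3 - <<'E'
from h import *
for sg in(1,-1):
    r=rv(d([0,0,-1]),d([sg,0,0]))
    for s,o in((0,120),(0,20),(.6,8),(1.2,8)):
        q=kin.ik(push_tcp(s,o),r);print("push",sg,s,push_tcp(s,o).round(),None if q is None else np.round(q,2))
    for l,h in((-.35,130),(-.35,0),(-.15,0),(.03,0)):
        p,r2=tube_pose(l,sg,h=h);q=kin.ik(p,r2);print("tube",sg,l,p.round(),None if q is None else np.round(q,2))
E
```

```text
push 1 0 [ 497. -171.  285.] [-0.53  0.24  0.95  1.87 -0.21  1.14 -0.22]
push 1 0 [ 531. -156.  192.] [-0.47  0.43  0.89  1.91 -0.4   0.99 -0.12]
push 1 0.6 [ 546. -138.  129.] [-0.41  0.52  0.78  1.93 -0.47  0.88 -0.1 ]
push 1 1.2 [ 531. -105.   87.] [-0.38  0.52  0.65  2.   -0.46  0.76 -0.17]
tube 1 -0.35 [ 420. -235.  344.] [ 0.48  0.05  0.21  1.9  -0.39  1.21  1.68]
tube 1 -0.35 [ 450. -201.  221.] [-0.18  0.22  0.87  2.08 -0.63  1.    1.91]
tube 1 -0.15 [ 474. -173.  231.] [-0.42  0.23  0.93  2.02 -0.4   0.99  1.57]
tube 1 0.03 [ 497. -147.  233.] [-0.42  0.27  0.75  1.93 -0.18  1.03  1.26]
push -1 0 [ 497. -171.  285.] [-0.32  0.2   0.69  1.86 -0.14  1.13  2.84]
push -1 0 [ 531. -156.  192.] [-0.14  0.34  0.45  1.89 -0.18  0.95  2.82]
push -1 0.6 [ 546. -138.  129.] [-0.03  0.43  0.28  1.91 -0.16  0.82  2.75]
push -1 1.2 [ 531. -105.   87.] [ 0.    0.46  0.16  1.98 -0.11  0.71  2.66]
tube -1 -0.35 [ 420. -235.  344.] [-0.37  0.02  1.1   1.93 -0.4   1.23 -1.42]
tube -1 -0.35 [ 450. -201.  221.] [-0.37  0.29  1.13  2.09 -0.72  1.07 -1.14]
tube -1 -0.15 [ 474. -173.  231.] [-0.7   0.43  1.38  2.03 -0.65  1.11 -1.31]
tube -1 0.03 [ 497. -147.  233.] [-0.81  0.53  1.37  1.95 -0.54  1.14 -1.51]
```

Run:
```python
from h import *
r=rv(d([0,0,-1]),d([1,0,0]))
a=push_tcp(0,16)
robot.servo_line([269.7,591.4,380],feed=250)
grip(0.0)
robot.movep(a+[0,0,170],r); robot.servo_line(a,feed=200)
f0=robot.observe()["contact_force"]; save("scene","pre")
for s in(0,.15,.3,.45,.6,.75,.9,1.0,1.1):
    robot.servo_line(push_tcp(s,6),feed=80); o=robot.observe()
    print(s,round(o["t"],1),(o["contact_force"]-f0).round(1),(o["tcp_pos"]-push_tcp(s,6)).round(1))
save("scene","post")
for c in("scene",): print(pt("stand_foot",c),pt("top_tube",c))
print([leg(FOOT,POSE,-.35,s).round() for s in(0,1.1,1.92)])
cv2.imwrite("pics/pp.png",np.hstack([cv2.resize(cv2.imread(f"pics/{n}.png")[130:380,70:350],(400,357)) for n in("pre","post")]))
```

```text
0 7.4 [1.5 0.3 5.1] [1.  0.1 0.5]
0.15 7.7 [1.1 1.9 2.7] [0.3 0.4 0.1]
0.3 8.0 [0.7 1.4 4.3] [-0.2  0.2  0. ]
0.45 8.3 [ 0.6 -0.2  3.9] [-0.4 -0.1 -0.1]
0.6 8.7 [-0.9 -0.9  1.9] [-0.4  0.  -0.4]
0.75 9.0 [-1.3 -0.4  0.3] [-0.6  0.5 -0.7]
0.9 9.3 [ 0.3 -1.   1.1] [-0.5  0.6 -0.6]
1.0 9.6 [-1.   0.   1.2] [-0.4  0.5 -0.4]
1.1 9.9 [-1.2  0.1  0.2] [-0.4  0.6 -0.4]
[(0.85, [490.0, -40.8, 46.0])] [(0.96, [441.7, -207.2, 239.0])]
[array([ 559., -165.,  180.]), array([ 551., -105.,   72.]), array([487., -40.,  52.])]
```

View pics/pp.png

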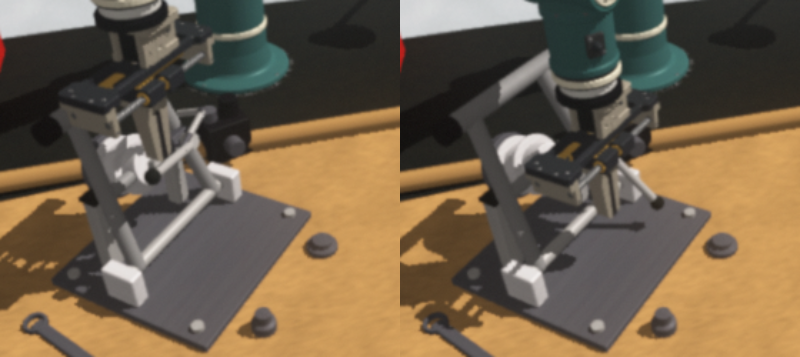

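Run:
```python
from h import *
o=robot.observe(); p=o["tcp_pos"]
robot.servo_line([p[0],p[1],370],feed=250)
a,r=tube_pose(-.35,1,h=110); robot.movep(a,r); grip(0.75)
a,_=tube_pose(-.35,1); robot.servo_line(a,feed=120)
o=robot.observe(); f0=o["contact_force"]; print(o["t"],f0)
print(pt("stand_foot","scene"))
grip(0.0,25); o=robot.observe(); print(o["t"],o["grip_width"]*92,o["grip_force"],(o["contact_force"]-f0).round(1),(o["tcp_pos"]-a).round(1))
save("scene","g"); save("top","gt")
cv2.imwrite("pics/gg.png",np.hstack([cv2.resize(cv2.imread("pics/g.png")[130:380,50:330],(400,357)),cv2.resize(cv2.imread("pics/gt.png")[150:400,300:580],(400,357))]))
```

```text
15.35 [-0.01001286 -0.18331315  0.51543017]
[(0.85, [490.0, -40.8, 46.0])]
16.125 25.306581172752804 24.995994865894318 [-2.3 -1.9 -1.7] [-0.5 -0.7 -0.2]
```

View pics/gg.png

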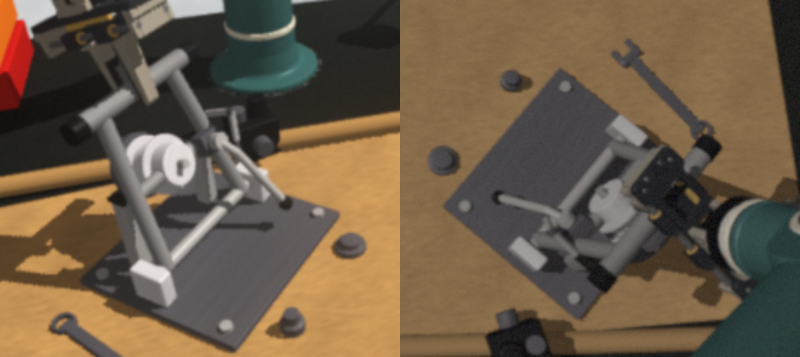

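Run:
```python
from h import *
yc=d([0,1,0])
def go(l,feed):
    a,r=tube_pose(l,1); robot.servo_line(a,feed=feed,rotation=r); robot.hold(.05); o=robot.observe()
    f=o["contact_force"]; print(round(l,3),round(o["t"],1),f.round(1),"fy",round(float(f@yc),1),(o["tcp_pos"]-a).round(1),round(o["grip_width"]*92,1)); return float(f@yc)
for l in np.arange(-.30,-.01,.05): go(l,60)
for l in np.arange(-.02,.045,.01):
    if go(l,25)<-9: break
```

```text
-0.3 16.6 [-0.8 -2.3 -1.9] fy -2.3 [-0.1 -0.3 -0.1] 25.3
-0.25 16.9 [-0.2 -3.3 -4. ] fy -2.7 [-0.3 -0.6 -0.2] 24.9
-0.2 17.3 [ 1.2 -5.4 -6.7] fy -3.3 [-0.3 -0.7 -0.3] 25.3
-0.15 17.7 [ 2.6 -6.  -7.9] fy -2.8 [-0.4 -0.8 -0.2] 25.4
-0.1 18.0 [ 2.6 -4.7 -8.5] fy -1.8 [-0.6 -1.  -0.2] 25.0
-0.05 18.4 [ 2.  -5.6 -7.1] fy -2.9 [-0.8 -1.2 -0.2] 25.6
-0.02 18.8 [ 3.6 -5.1 -7.3] fy -1.5 [-0.9 -1.4 -0.2] 25.2
-0.01 19.1 [ 3.  -5.4 -7. ] fy -2.1 [-0.9 -1.4 -0.2] 25.1
0.0 19.4 [ 3.5 -5.2 -7.7] fy -1.6 [-0.9 -1.4 -0.2] 25.2
0.01 19.7 [ 2.8 -5.4 -7.9] fy -2.2 [-0.9 -1.4 -0.2] 25.3
0.02 20.0 [ 2.  -6.4 -7.9] fy -3.5 [-1.  -1.6 -0.2] 25.2
0.03 20.3 [ 0.4 -8.  -7.2] fy -5.8 [-1.7 -2.4 -0.2] 25.4
0.04 20.6 [-1.5 -9.9 -6.1] fy -8.5 [-2.5 -3.3 -0.1] 25.2
```

Run:
```python
from h import *
robot.hold(.3)
im=save("scene","e"); print(pt("stand_foot","scene"),pt("top_tube","scene")); it=save("top","et"); print(pt("top_tube","top"),pt("stand_foot","top"))
print(leg(FOOT,POSE,.02,1.92).round(),fr((0,0,210),POSE,.02).round(),robot.observe()["contact_force"].round(1))
for n in("valve","wrench","plug0"): print(n,pt(n,"scene"))
cv2.imwrite("pics/ee.png",np.hstack([cv2.resize(cv2.imread("pics/e.png")[130:380,50:330],(400,357)),cv2.resize(cv2.imread("pics/et.png")[150:400,300:580],(400,357))]))
```

```text
[(0.67, [487.3, -43.7, 15.1])] [(0.88, [493.0, -146.2, 253.5]), (0.48, [490.7, -44.6, 14.4])]
[] [(0.56, [487.8, -43.5, 25.8])]
[485. -41.  22.] [ 496. -149.  252.] [-0.9 -8.6 -5.7]
valve [(0.83, [287.4, -63.5, -0.1])]
wrench [(0.83, [644.2, -292.0, -2.5])]
plug0 [(0.71, [548.2, 34.7, -0.6]), (0.56, [663.1, -67.4, -1.4])]
```

View pics/ee.png

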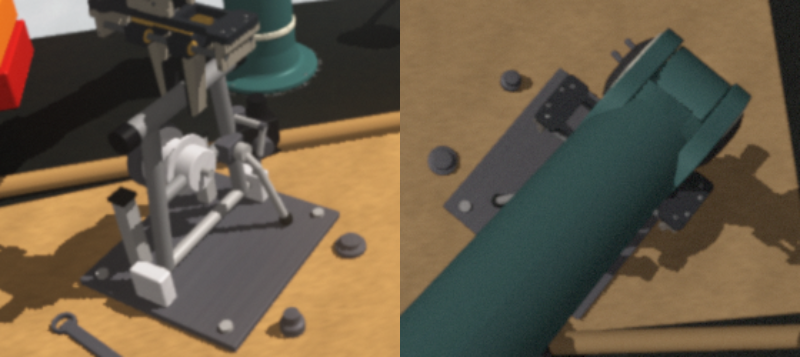

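The picture shows the frame upright in the gripper (top tube at about (185,100) in the left crop). The kickstand is down, with its foot on the plate at (285,218), and the bystanders have not moved.

```bash
python3 -c "
from h import *
print(robot.job_done())"
```

```text
the job is handed in; nothing more can be done
None
```

The job is handed in: the kickstand was snapped fully down while the frame still leaned, and the frame was then swung upright until the foot met the plate; the gripper still holds it there, and the valve block, wrench and plugs have not moved.

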